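# Set a flat bar overhanging a sawing board for the cut

## Task

Push the aluminium flat bar with the fingertips, without picking it up: it must lie flat along the fence of the sawing board and stick out over the board's left end by 40 mm, so that the line scribed across the bar is right above the edge of the board. Then, with the bar set, push the wooden turn-button on the fence round until it lies squarely across the bar. Push lightly, leave everything else where it lies, and take the hand away.

Things in the scene. Friction and masses are not known exactly. Their poses are not given: they have to be found in the camera images.
- saw_board: plywood sawing board fixed on the bench, 140 (x) by 240 (y) mm, upper face at z = 0.020. Origin: centre of its underside; x away from the robot to the fence, y left along the fence, z up. Fence: wooden strip along the whole far side, x = 0.052 to 0.070, top at z = 0.032. The right end is at y = -0.120
- board_edge (a point): middle of the upper edge of the board's left end, over which the bar must stick out: board frame (0, 0.120, 0.020)
- flat_bar: loose bare aluminium bar, 45 (x) by 180 (y) by 8 (z) mm, about 0.17 kg, lying on the sawing board, at first 1 to 4 cm off the fence, a little askew and short of the left end. Origin: centre of its underside; y left along the bar, z up. Against the fence its origin is at x = 0.0295 of the board. A thin dark line crosses its top 40 mm from its left end
- bar_line (a point): middle of the scribed line on the bar's upper face: 50 mm left of the bar's centre, 40 mm from its left end, 8 mm above its underside
- turn_button (a joint): angle (rad) of the dark wooden turn-button, a flat arm pivoted on top of the fence by an upright screw: near 0 (start, within 0.25) it lies along the fence pointing right; it grows clockwise seen from above, out over the board towards the robot; at 1.57 it lies squarely across the bar; stop at 1.6. It stays where left; under 1 N at its tip turns it
- button_pivot (a point): pivot of the turn-button at half its thickness: board frame (0.061, 0.035, 0.038). The arm is 16 mm wide and 10 mm thick (board z 0.033 to 0.043, above the fence and 5 mm above the bar's top); its rounded free end reaches 70 mm from the pivot
- button_tip (a point): middle of the rounded free end of the turn-button, 62 mm from the pivot, at half its thickness
- offcut: short pine offcut, 34 x 90 x 18 mm, lying left of the board near the bench's left edge; a bystander
- big_nut: large hexagon nut, 27 mm across, 13 mm high, lying left of the board; a bystander
- spanner: open-ended and ring spanner, 170 mm long, 6 mm thick, lying beyond the board to the right; a bystander
- small_marker: marker pen, 135 mm long, 17 mm thick, lying right of the board; a bystander

How it is judged:
On the way:
1. the bar lies along the fence with its line at the board's left end, the turn-button not yet over it (y of bar_line in the frame of saw_board between 0.114 and 0.126 m and x of flat_bar in the frame of saw_board above 0.0255 m and angle between the y axis of flat_bar and the y axis of saw_board, either way round below 0.035 rad and z of flat_bar in the frame of saw_board between 0.017 and 0.024 m and angle between flat_bar's own z axis and vertical below 0.05 rad and value of joint turn_button below 0.6 rad), for 0.2 s.
At the end, for the whole second after the job is handed in: The bar lies flat on the board within 4 mm and 2 degrees (0.035 rad) of the fence, its scribed line within 6 mm of the board's left edge (overhang 34 to 46 mm), at rest; the turn-button stands across the bar (joint over 1.3 rad) (y of bar_line in the frame of saw_board between 0.114 and 0.126 m and x of flat_bar in the frame of saw_board above 0.0255 m and angle between the y axis of flat_bar and the y axis of saw_board, either way round below 0.035 rad and z of flat_bar in the frame of saw_board between 0.017 and 0.024 m and angle between flat_bar's own z axis and vertical below 0.05 rad and value of joint turn_button above 1.3 rad and linear speed of flat_bar below 0.01 m/s); the robot touches nothing.
It fails at once if the bar is lifted more than 10 mm (height (world z) of flat_bar above 0.03 m).
It fails at once if the bar is tipped more than 0.12 rad (angle between flat_bar's own z axis and vertical above 0.12 rad).
It fails at once if the bar is squeezed or pushed with more than 35 N (contact force between the fingers and flat_bar above 35 N).
It fails at once if the turn-button is squeezed or pushed with more than 35 N (contact force between the fingers and turn_button above 35 N).
It fails at once if a bystander is moved more than 25 mm (distance of any of offcut, big_nut, spanner, small_marker from where it was at the start of the episode above 0.025 m).
It also fails if it takes over 61 s, if anything falls off the work surface, if the arm or the gripper's body presses on something with over 40 N, if the wrist force passes 120 N, or if a joint passes its speed limit or range.

## Robot

A 6-joint arm with a two-finger parallel gripper is mounted at the origin on a cart in front of the work surface, level with it; the furniture and walls round the work are solid. World frame = base frame: x ahead of the robot, y to its left, z up, the work surface at z = 0. Lengths are in m, angles in rad, forces in N, time in s.
With the tool pointing down it reaches from about 0.35 to 0.85 m from the base axis. Payload 8.1 kg.
Tool frame: the origin (TCP) lies at the centre of the arm's flange, where the gripper is bolted on; the fingertips stand 186 mm ahead of it and the grasp point (between the pads) lies 167 mm ahead of it; z points along the fingers, y is the line along which they close (so a half turn about z gives the same grasp; the last joint's range is limited). The gripper opens to 93 mm and grips with 3 to 60 N. Pads are 15 mm wide; open, the fingers measure 128 mm over their backs; the gripper's body (75 mm by 188 mm) begins 65 mm behind the grasp point.
Start: joints at [-1.24, 0.13, 1.488, -0, 1.523, -0.085], TCP at [0.242, -0.549, 0.405] pointing down, gripper open.
Joint ranges: [-2.96, 2.96], [-0.89, 2.26], [0.02, 2.5], [-1.34, 4.48], [0, 2.73], [-2.66, 2.66]. Speed limits (rad/s): [2.39, 2.39, 2.79, 3.14, 3.14, 3.14].

## Interface

Orientations are given as a rotation vector (axis times angle).
In Python, from plant import read_state, read_camera, camera_params, robot gives the robot as it stands.
- The arm moves only by the tool carry_out, never from a script. Its argument "targets" is a list of rows, each an object of numbers: "hand": the opening in per cent of the stroke, from 0 (shut) to 100 (fully open); "x", "y", "z": the shift along the tool's x, y, z in m; "ax", "ay", "az": the turn, a rotation vector about the tool's x, y, z in rad. In form: [{"hand": .., "x": .., "y": .., "z": .., "ax": .., "ay": .., "az": ..}, ...]. A call has 1 to 8 rows; each row is the pose to reach, as a shift and turn from the pose commanded when the call began, along the tool's axes at that moment; what a row does not reach only later rows make up. A row lasts 1/8 s, in which the tool goes at most 62.5 mm and 10.7 degrees, less where a joint would pass 70% of its speed; a pose out of reach is approached as far as the arm can. A call with a gripper value outside its range is refused whole. The fingers move at their own pace and stop on an object; "newtons" is the grip in N (left out, the last holds). Time passes only in rows, so rows that repeat a pose let the fingers close. It gives the time, the measured TCP pose, the force, the opening and the grip force at its end, in the units of the state.
- read_state(): the state, without advancing time (a new reading comes with each control period).
- read_camera(name): name is "side" or "top"; returns (picture, depth): 384x512x3 uint8, blue, green, red; 384x512 float32, m along the optical axis (not along the pixel's ray), 0 where there is no reading.
- camera_params(name): a dict with "fx", "fy", "cx", "cy" (pixels), "k1" (the pictures are not rectified: a ray, as slopes to the right and down, at radius r is drawn at 1 + k1 r^2 times it, then the intrinsics apply), "position" and "rotation" of the camera in the world. Camera axes: x right, y up, looking along -z (the intrinsics and any distortion apply to the point x, -y, -z); pixel columns grow to the right and rows downward; lengths in m; the calibration is good to about 2 mm. A picture is of the moment at which its call begins. camera_params takes no time and is no camera call.
- robot.close_job(): hands the job in; it is judged then, once.
The state is a dict: "t": time; "q": joint angles; "dq": joint speeds; "joint_torque": joint torques, N m; "tool_pos": TCP position; "orientation": TCP orientation; "force": force on the tool from outside, world axes, zero at the start; "wrist_torque": the same for the moment, N m; "opening": finger opening in m; "gripper_force": force on a finger pad.
Only numpy, scipy, OpenCV 4.12 (cv2) and the standard library are available. Lean on these libraries where they do the work, as an engineer would, in place of code of your own. Each camera call takes 0.05 s, during which the arm holds its last target. There are 200 camera calls.

## Working session

There is one attempt and no reset: what is moved stays moved. The work goes in short steps, Python scripts to look and compute and a tool call to move; the robot and the scene stay as the last step left them, time stands still between calls to the robot, and variables do not carry over. Pictures are saved under pics/ and viewed, at most 10 in all, crops included, and the job is handed in when it is done.

Besides the shell and the picture viewer there is one more tool, called after ">>>" as a command line: name --argument value ..., lists and objects as JSON in quotes. carry_out: Moves the arm, as the interface text tells. Its arguments: {"type":"object","properties":{"targets":{"type":"array","items":{"type":"object","properties":{"hand":{"type":"number"},"x":{"type":"number"},"y":{"type":"number"},"z":{"type":"number"},"ax":{"type":"number"},"ay":{"type":"number"},"az":{"type":"number"}}}},"newtons":{"type":"number"}},"required":["targets"]}

```bash
mkdir -p pics
cat > h.py <<'E'
import numpy as np,cv2
from plant import read_state,read_camera,camera_params,robot
def ray(c,u,v):
    p=camera_params(c); x=(u-p["cx"])/p["fx"]; y=(v-p["cy"])/p["fy"]
    a,b=x,y
    for _ in range(30):
        s=1+p["k1"]*(a*a+b*b); a,b=x/s,y/s
    R=np.array(p["rotation"])
    if R.shape!=(3,3): raise Exception(R)
    return np.array(p["position"]),R@np.array([a,-b,-1.])
def onz(c,u,v,z):
    o,d=ray(c,u,v); return o+d*(z-o[2])/d[2]
E
python3 - <<'E'
from h import *
s=read_state();print({k:np.round(v,3) for k,v in s.items()})
for c in("top","side"):
    im,d=read_camera(c);cv2.imwrite(f"pics/{c}0.png",im);np.save(f"{c}0.npy",d)
    print(c,camera_params(c))
E
```

```text
{'t': np.float64(0.0), 'q': array([-1.24 ,  0.131,  1.489, -0.   ,  1.523, -0.085]), 'dq': array([-0.   ,  0.   ,  0.001, -0.001, -0.001, -0.002]), 'joint_torque': array([-1.0000e-03, -5.5985e+01, -4.9175e+01,  7.7000e-02,  3.5000e-02,
       -0.0000e+00]), 'tool_pos': array([ 0.242, -0.549,  0.404]), 'orientation': array([-3.072, -0.648,  0.   ]), 'force': array([-0.152,  0.574, -0.326]), 'wrist_torque': array([ 0.045, -0.056,  0.004]), 'gripper_force': np.float64(0.0), 'opening': np.float64(0.093)}
top {'fx': 405.0430537736681, 'fy': 405.0430537736681, 'cx': 262.1447652521202, 'cy': 185.44942099409312, 'k1': -0.03636468298459305, 'position': array([ 0.49886496, -0.26291506,  0.89375589]), 'rotation': array([ 0.04091362, -0.02037254, -1.59410608])}
side {'fx': 362.89754112633887, 'fy': 362.89754112633887, 'cx': 251.66176799555907, 'cy': 190.57068505158352, 'k1': -0.08544026474953835, 'position': array([0.43944872, 0.48179572, 0.48018461]), 'rotation': array([ 0.08927476, -1.50886752, -2.60127637])}
```

View pics/top0.png

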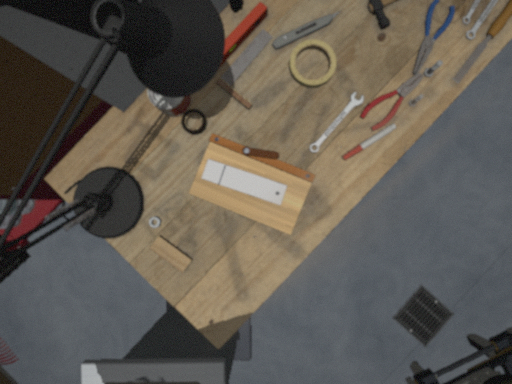

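View pics/side0.png

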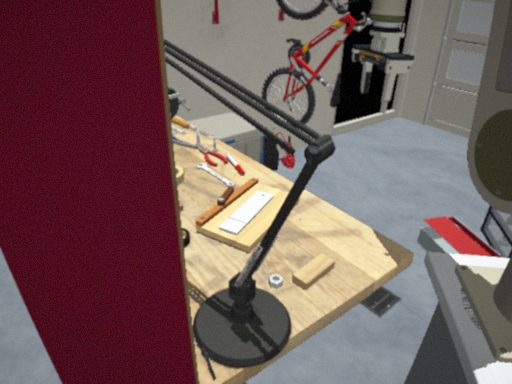

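The top view shows the board centred near (252,183) with its fence on the upper right side, the bar (white, about 202–287, 160–203) with its line near (225,173), and the button along the fence at about (245–278,153). The nut is at (155,222), the offcut at (172,252), and the lamp base and arm are on the left. The side view shows the board at (240,215), with the lamp standing in front of it.

```bash
sed -i 's/    if R.shape.*/    if R.size==3: R=cv2.Rodrigues(R)[0]/' h.py
python3 - <<'E'
from h import *
# move raise order fix
s=open('h.py').read();print(s.count('Rodrigues'))
im=cv2.imread('pics/top0.png');d=np.load('top0.npy')
cv2.imwrite('pics/crop0.png',cv2.resize(im[120:245,180:325],None,fx=5,fy=4.6,interpolation=cv2.INTER_CUBIC)[:600,:800])
def P(c,u,v,d):
    o,r=ray(c,u,v);return o+r*d[v,u]
hsv=cv2.cvtColor(im,cv2.COLOR_BGR2HSV)
roi=np.zeros(d.shape,np.uint8);roi[150:215,195:295]=1
m=((hsv[...,1]<45)&(hsv[...,2]>140)).astype(np.uint8)*roi
m=cv2.morphologyEx(m,cv2.MORPH_CLOSE,np.ones((5,5)))
c=max(cv2.findContours(m,0,1)[0],key=cv2.contourArea)
r=cv2.minAreaRect(c);print(r)
b=cv2.boxPoints(r)
for p in b: print(p,onz('top',*p,.028).round(4))
print('depth heights bar',P('top',245,182,d),'board',P('top',240,213,d),P('top',205,193,d),'fence',P('top',225,143,d),P('top',300,176,d),'bench',P('top',260,260,d),'button',P('top',262,153,d))
for n,(u,v) in dict(lamphead=(175,50),lampleft=(110,15),arm=(70,90),arm2=(30,170),arm3=(95,205),base=(120,190),nut=(155,222),off=(172,252)).items(): print(n,P('top',u,v,d).round(3))
ds=np.load('side0.npy')
for n,(u,v) in dict(bar=(247,212),board=(240,235),elbow=(320,147),arm=(285,210),fence=(212,212),dark=(85,200),uparm=(250,110)).items(): print(n,P('side',u,v,ds).round(3))
E
```

```text
1
((243.81500244140625, 181.5434112548828), (83.58717346191406, 21.249269485473633), 18.79988670349121)
[200.82718 178.13266] [ 0.5515 -0.1208  0.028 ]
[207.67505 158.01703] [ 0.5945 -0.1363  0.028 ]
[286.80283 184.95416] [ 0.5325 -0.3048  0.028 ]
[279.95496 205.0698 ] [ 0.4899 -0.2891  0.028 ]
depth heights bar [ 0.54092415 -0.21551515  0.02849073] board [ 0.47477783 -0.20295882  0.02212865] [ 0.51951859 -0.12847592  0.02340147] fence [ 0.62523449 -0.17475135  0.0331432 ] [ 0.550627   -0.33298017  0.03385006] bench [ 0.36993108 -0.24311581 -0.0013487 ] button [ 0.60067072 -0.25349186  0.04225128]
lamphead [ 0.706 -0.142  0.357]
lampleft [ 0.721 -0.083  0.435]
arm [0.702 0.081 0.199]
arm2 [0.546 0.042 0.384]
arm3 [0.499 0.079 0.101]
base [0.53  0.058 0.02 ]
nut [ 0.458 -0.012 -0.001]
off [ 0.394 -0.054  0.02 ]
bar [ 0.543 -0.202  0.027]
board [ 0.546 -0.125  0.019]
elbow [0.419 0.151 0.344]
arm [0.449 0.135 0.258]
fence [ 0.619 -0.182  0.032]
dark [0.554 0.328 0.376]
uparm [ 0.866 -2.441 -0.438]
```

View pics/crop0.png

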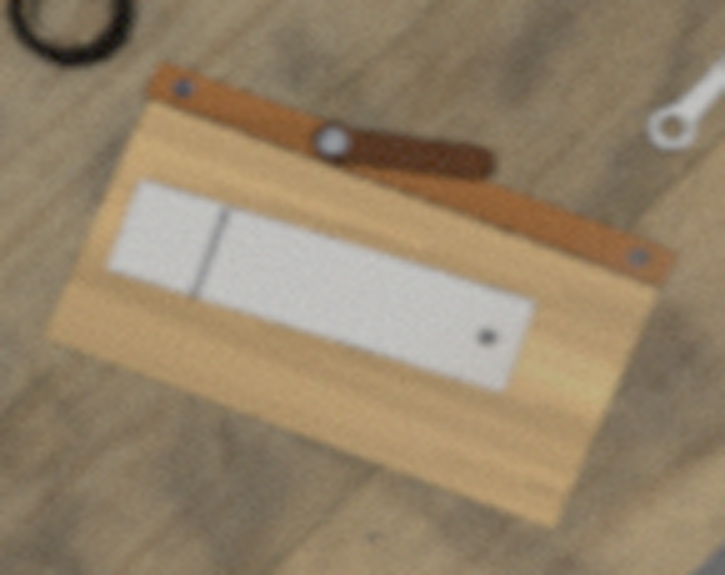

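The crop shows the board's near corners at crop (48,338) and (555,525), and the fence's far corners at (160,65) and (675,250). The bar's corners are near (140,182), (535,300), (505,390) and (108,270), and its line runs from (226,205) to (193,297). The button's pivot is at (332,142) and its end at (494,162).

```bash
cat >> h.py <<'E'
def cp(x,y): return 180+(x+.5)/5-.5,120+(y+.5)/4.6-.5
def fit(loc,wor):
    loc=np.array(loc);wor=np.array(wor);cl,cw=loc.mean(0),wor.mean(0);A=loc-cl;B=wor-cw
    a=np.arctan2((A[:,0]*B[:,1]-A[:,1]*B[:,0]).sum(),(A*B).sum())
    R=np.array([[np.cos(a),-np.sin(a)],[np.sin(a),np.cos(a)]]);return a,R,cw-R@cl
E
python3 - <<'E'
from h import *
w=[onz('top',*cp(*p),z)[:2] for p,z in [((48,338),.02),((555,525),.02),((160,65),.032),((675,250),.032)]]
l=[(-.07,.12),(-.07,-.12),(.07,.12),(.07,-.12)]
a,R,t=fit(l,w);print('board',a,t,'resid mm',1e3*((R@np.array(l).T).T+t-np.array(w)).round(4))
np.savez('board.npz',a=a,R=R,t=t)
B=lambda p:R.T@(p-t)
wb=[onz('top',*cp(*p),.028)[:2] for p in [(140,182),(535,300),(505,390),(108,270)]]
lb=[(.0225,.09),(.0225,-.09),(-.0225,-.09),(-.0225,.09)]
ab,Rb,tb=fit(lb,wb);print('bar in board',B(tb),'yaw',ab-a,'corners',[B(p).round(4) for p in wb])
print('line',[B(onz('top',*cp(*p),.028)[:2]).round(4) for p in [(226,205),(193,297)]])
print('pivot',B(onz('top',*cp(332,142),.043)[:2]),'tip',B(onz('top',*cp(494,162),.038)[:2]))
s=read_state();T=cv2.Rodrigues(s['orientation'])[0];print(T.round(3))
# side view heights check: intersect bar centre from two views
print('tool now in board',B(s['tool_pos'][:2]),'turn',a-np.arctan2(T[1,0],T[0,0]))
# triangulate the bar centre by masks in both views
ims=cv2.imread('pics/side0.png');h=cv2.cvtColor(ims,cv2.COLOR_BGR2HSV)
m=((h[...,1]<45)&(h[...,2]>140)).astype(np.uint8);m[:180]=0;m[245:]=0;m[:,:210]=0;m[:,285:]=0
c=max(cv2.findContours(cv2.morphologyEx(m,cv2.MORPH_CLOSE,np.ones((5,5))),0,1)[0],key=cv2.contourArea)
r=cv2.minAreaRect(c);print(r)
o1,d1=ray('side',*r[0]);o2,d2=ray('top',243.8,181.5)
k=np.linalg.lstsq(np.c_[d1,-d2],o2-o1,rcond=None)[0];print('tri',o1+d1*k[0],o2+d2*k[1])
E
```

```text
board -0.4000089150336725 [ 0.53711025 -0.22869237] resid mm [[-0.8  2.7]
 [-1.8 -1.3]
 [ 2.2  0.8]
 [ 0.5 -2.2]]
bar in board [-0.0017455   0.01618408] yaw 0.06092415394413009 corners [array([0.0145, 0.1067]), array([ 0.0255, -0.0714]), array([-0.0181, -0.0747]), array([-0.0288,  0.1041])]
line [array([0.0181, 0.0682]), array([-0.0271,  0.0654])]
pivot [0.06072048 0.03526795] tip [ 0.07777861 -0.03163341]
[[ 0.915  0.404 -0.001]
 [ 0.404 -0.915  0.002]
 [ 0.    -0.002 -1.   ]]
tool now in board [-0.14690883 -0.40950825] turn -0.8158147433473735
((245.75003051757812, 211.25001525878906), (18.384775161743164, 61.51828384399414), 45.0)
tri [ 0.54729868 -0.21202044  0.02241187] [ 0.54237419 -0.2126016   0.0221325 ]
```

>>> carry_out --targets '[{"x":0.046,"y":-0.029,"z":0,"az":0.15,"hand":100},{"x":0.098,"y":-0.062,"z":0,"az":0.3,"hand":100},{"x":0.15,"y":-0.095,"z":0.02,"az":0.45,"hand":100},{"x":0.202,"y":-0.128,"z":0.04,"az":0.6,"hand":100},{"x":0.254,"y":-0.161,"z":0.06,"az":0.75,"hand":100},{"x":0.306,"y":-0.194,"z":0.08,"az":0.816,"hand":100},{"x":0.3665,"y":-0.232,"z":0.1,"az":0.816,"hand":100},{"x":0.3665,"y":-0.232,"z":0.1,"az":0.816,"hand":100}]'

```text
schema error: expected keys hand, x, y, z, ax, ay, az
```

```bash
cat >> h.py <<'E'
def st():
    b=np.load('board.npz');s=read_state();T=cv2.Rodrigues(s['orientation'])[0]
    print('t',round(s['t'],2),'tcp board',(b['R'].T@(s['tool_pos'][:2]-b['t'])).round(4),'tip z',round(s['tool_pos'][2]-.186,4),'yaw err',round(float(np.arctan2(T[1,0],T[0,0])-b['a']),4),'tilt',T[:,2].round(3),'F board',(b['R'].T@s['force'][:2]).round(2),s['force'][2].round(2),'open',round(float(s['opening']),4))
E
python3 - <<'E'
from h import *
st()
E
```

```text
t 0.1 tcp board [-0.1469 -0.4095] tip z 0.2178 yaw err 0.8158 tilt [-0.001  0.002 -1.   ] F board [ 0.5  -0.51] 0.59 open 0.0931
```

All keys are required in every row.

>>> carry_out --targets '[{"x":0.046,"y":-0.029,"z":0,"ax":0,"ay":0,"az":0.15,"hand":100},{"x":0.098,"y":-0.062,"z":0,"ax":0,"ay":0,"az":0.3,"hand":100},{"x":0.15,"y":-0.095,"z":0.02,"ax":0,"ay":0,"az":0.45,"hand":100},{"x":0.202,"y":-0.128,"z":0.04,"ax":0,"ay":0,"az":0.6,"hand":100},{"x":0.254,"y":-0.161,"z":0.06,"ax":0,"ay":0,"az":0.75,"hand":100},{"x":0.306,"y":-0.194,"z":0.08,"ax":0,"ay":0,"az":0.816,"hand":100},{"x":0.3665,"y":-0.232,"z":0.1,"ax":0,"ay":0,"az":0.816,"hand":100},{"x":0.3665,"y":-0.232,"z":0.1,"ax":0,"ay":0,"az":0.816,"hand":100}]'

```text
t: 1.1
tool_pos: [0.4846, -0.1854, 0.3029]
orientation: [-3.079, 0.619, 0.004]
force: [-0.1, -0.7, -0.4]
opening: 0.093
gripper_force: 0.0
```

```bash
python3 -c "
from h import *
st()"
```

```text
t 1.1 tcp board [-0.0652  0.0194] tip z 0.1169 yaw err 0.003 tilt [-0.002  0.002 -1.   ] F board [ 0.22 -0.72] -0.37 open 0.093
```

>>> carry_out --targets '[{"x":0,"y":0,"z":0.05,"ax":0,"ay":0,"az":0.003,"hand":100},{"x":0,"y":0,"z":0.08,"ax":0,"ay":0,"az":0.003,"hand":100},{"x":0,"y":0,"z":0.093,"ax":0,"ay":0,"az":0.003,"hand":100},{"x":0,"y":0,"z":0.093,"ax":0,"ay":0,"az":0.003,"hand":100}]'

```text
t: 1.6
tool_pos: [0.4836, -0.1885, 0.2111]
orientation: [-3.077, 0.629, 0.003]
force: [0.8, 0.3, 1.1]
opening: 0.0929
gripper_force: 0.0
```

```bash
python3 -c "
from h import *
st()"
```

```text
t 1.6 tcp board [-0.0649  0.0161] tip z 0.0251 yaw err -0.0034 tilt [-0.002  0.001 -1.   ] F board [0.61 0.55] 1.06 open 0.0929
```

>>> carry_out --targets '[{"x":0.01,"y":0,"z":0.001,"ax":0,"ay":0,"az":-0.003,"hand":100},{"x":0.02,"y":0,"z":0.001,"ax":0,"ay":0,"az":-0.003,"hand":100},{"x":0.027,"y":0,"z":0.001,"ax":0,"ay":0,"az":-0.003,"hand":100},{"x":0.033,"y":0,"z":0.001,"ax":0,"ay":0,"az":-0.003,"hand":100},{"x":0.039,"y":0,"z":0.001,"ax":0,"ay":0,"az":-0.003,"hand":100},{"x":0.045,"y":0,"z":0.001,"ax":0,"ay":0,"az":-0.003,"hand":100},{"x":0.051,"y":0,"z":0.001,"ax":0,"ay":0,"az":-0.003,"hand":100},{"x":0.057,"y":0,"z":0.001,"ax":0,"ay":0,"az":-0.003,"hand":100}]'

```text
t: 2.6
tool_pos: [0.5367, -0.2111, 0.2106]
orientation: [-3.079, 0.624, 0.0]
force: [-1.4, 0.8, 0.6]
opening: 0.0929
gripper_force: 0.8
```

```bash
python3 -c "
from h import *
st()"
```

```text
t 2.6 tcp board [-0.0073  0.016 ] tip z 0.0246 yaw err -0.0002 tilt [-0.  0. -1.] F board [-1.62  0.16] 0.63 open 0.0929
```

Sliding at about 1.6 N. I'll keep going slowly until it meets the fence.

>>> carry_out --targets '[{"x":0.002,"y":0,"z":0,"ax":0,"ay":0,"az":0,"hand":100},{"x":0.004,"y":0,"z":0,"ax":0,"ay":0,"az":0,"hand":100},{"x":0.006,"y":0,"z":0,"ax":0,"ay":0,"az":0,"hand":100},{"x":0.0065,"y":0,"z":0,"ax":0,"ay":0,"az":0,"hand":100}]'

```text
t: 3.1
tool_pos: [0.5422, -0.2134, 0.2106]
orientation: [-3.079, 0.625, 0.001]
force: [-4.1, 1.8, 2.7]
opening: 0.0929
gripper_force: 2.1
```

```bash
python3 -c "
from h import *
st()"
```

```text
t 3.1 tcp board [-0.0012  0.016 ] tip z 0.0246 yaw err -0.0003 tilt [-0.001  0.    -1.   ] F board [-4.49  0.05] 2.73 open 0.0929
```

>>> carry_out --targets '[{"x":0.001,"y":0,"z":0,"ax":0,"ay":0,"az":0,"hand":100},{"x":0.001,"y":0,"z":0,"ax":0,"ay":0,"az":0,"hand":100}]'

```text
t: 3.35
tool_pos: [0.5427, -0.2136, 0.2106]
orientation: [-3.078, 0.625, 0.003]
force: [-5.2, 2.9, 4.0]
opening: 0.093
gripper_force: 3.4
```

```bash
python3 -c "
from h import *
st()"
```

```text
t 3.35 tcp board [-0.0007  0.0161] tip z 0.0246 yaw err -0.0005 tilt [-0.002  0.001 -1.   ] F board [-5.87  0.62] 3.97 open 0.093
```

>>> carry_out --targets '[{"x":-0.03,"y":0,"z":0,"ax":0,"ay":0,"az":0,"hand":100},{"x":-0.03,"y":0,"z":-0.045,"ax":0,"ay":0,"az":0,"hand":100},{"x":-0.01,"y":0.05,"z":-0.045,"ax":0,"ay":0,"az":0,"hand":0},{"x":0.01,"y":0.09,"z":-0.045,"ax":0,"ay":0,"az":0,"hand":0},{"x":0.028,"y":0.13,"z":-0.045,"ax":0,"ay":0,"az":0,"hand":0},{"x":0.028,"y":0.13,"z":-0.045,"ax":0,"ay":0,"az":0,"hand":0},{"x":0.028,"y":0.13,"z":-0.045,"ax":0,"ay":0,"az":0,"hand":0}]'

```text
t: 4.22
tool_pos: [0.5184, -0.3442, 0.2555]
orientation: [-3.078, 0.625, 0.0]
force: [0.0, 1.0, 0.5]
opening: 0.0482
gripper_force: 0.0
```

```bash
python3 -c "
from h import *
st()
im,d=read_camera('top');cv2.imwrite('pics/top1.png',cv2.resize(im[110:250,170:330],None,fx=5,fy=4.2,interpolation=cv2.INTER_CUBIC))"
```

```text
t 4.22 tcp board [ 0.0277 -0.1137] tip z 0.0695 yaw err -0.0006 tilt [ 0.  0. -1.] F board [-0.35  0.9 ] 0.54 open 0.0482
```

View pics/top1.png

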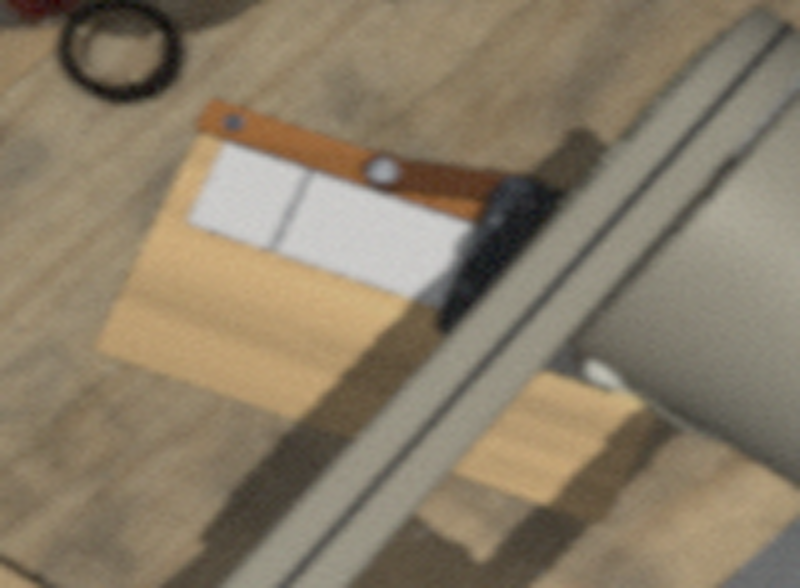

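The bar now lies along the fence. Its line runs from crop (312,172) to (275,248), and its left end is at about (207,183).

>>> carry_out --targets '[{"x":0,"y":0,"z":0,"ax":0,"ay":0,"az":0,"hand":0},{"x":0,"y":0,"z":0,"ax":0,"ay":0,"az":0,"hand":0},{"x":0,"y":0,"z":0,"ax":0,"ay":0,"az":0,"hand":0},{"x":0,"y":0,"z":0,"ax":0,"ay":0,"az":0,"hand":0},{"x":0,"y":0,"z":0.03,"ax":0,"ay":0,"az":0,"hand":0},{"x":0,"y":0,"z":0.045,"ax":0,"ay":0,"az":0,"hand":0},{"x":0,"y":0,"z":0.045,"ax":0,"ay":0,"az":0,"hand":0}]'

```text
t: 5.15
tool_pos: [0.5177, -0.344, 0.2089]
orientation: [-3.077, 0.624, 0.005]
force: [-0.6, -0.8, 0.3]
opening: 0.0005
gripper_force: 0.0
```

```bash
cat >> h.py <<'E'
def toB(u,v,z):
    b=np.load('board.npz');return (b['R'].T@(onz('top',u,v,z)[:2]-b['t'])).round(4)
E
python3 -c "
from h import *
st()
c=lambda x,y,z:toB(170+(x+.5)/5-.5,110+(y+.5)/4.2-.5,z)
print('line',c(312,172,.028),c(275,248,.028),'end',c(225,143,.028),c(188,222,.028),'boardL',c(100,350,.02),c(212,100,.032))"
```

```text
t 5.15 tcp board [ 0.027  -0.1137] tip z 0.0229 yaw err -0.0002 tilt [-0.003  0.002 -1.   ] F board [-0.26 -0.94] 0.3 open 0.0005
line [0.051  0.0647] [0.0089 0.065 ] end [0.0511 0.1051] [0.0076 0.1048] boardL [-0.0676  0.1171] [0.0692 0.1179]
```

>>> carry_out --targets '[{"x":0,"y":-0.008,"z":0,"ax":0,"ay":0,"az":0,"hand":0},{"x":0,"y":-0.016,"z":0,"ax":0,"ay":0,"az":0,"hand":0},{"x":0,"y":-0.022,"z":0,"ax":0,"ay":0,"az":0,"hand":0},{"x":0,"y":-0.028,"z":0,"ax":0,"ay":0,"az":0,"hand":0},{"x":0,"y":-0.034,"z":0,"ax":0,"ay":0,"az":0,"hand":0},{"x":0,"y":-0.04,"z":0,"ax":0,"ay":0,"az":0,"hand":0},{"x":0,"y":-0.046,"z":0,"ax":0,"ay":0,"az":0,"hand":0},{"x":0,"y":-0.052,"z":0,"ax":0,"ay":0,"az":0,"hand":0}]'

```text
t: 6.15
tool_pos: [0.5389, -0.2965, 0.2109]
orientation: [3.079, -0.625, 0.0]
force: [-1.4, -1.8, 2.1]
opening: 0.0007
gripper_force: 1.4
```

>>> carry_out --targets '[{"x":0,"y":-0.005,"z":0,"ax":0,"ay":0,"az":0,"hand":0},{"x":0,"y":-0.01,"z":0,"ax":0,"ay":0,"az":0,"hand":0},{"x":0,"y":-0.014,"z":0,"ax":0,"ay":0,"az":0,"hand":0},{"x":0,"y":-0.014,"z":0,"ax":0,"ay":0,"az":0,"hand":0}]'

```text
t: 6.65
tool_pos: [0.5444, -0.2834, 0.2108]
orientation: [-3.079, 0.624, -0.0]
force: [-0.7, -0.8, 2.8]
opening: 0.0006
gripper_force: 1.0
```

```bash
python3 -c "
from h import *
st()
im,d=read_camera('top');cv2.imwrite('pics/top2.png',cv2.resize(im[120:220,170:290],None,fx=6,fy=6,interpolation=cv2.INTER_CUBIC))"
```

```text
t 6.65 tcp board [ 0.028  -0.0475] tip z 0.0248 yaw err 0.0001 tilt [ 0.  0. -1.] F board [-0.37 -0.97] 2.81 open 0.0006
```

View pics/top2.png

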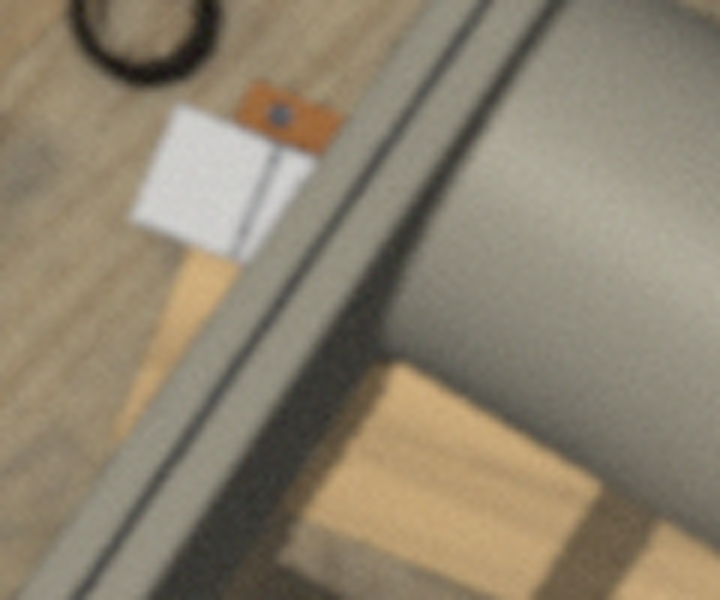

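The bar sticks out with its left end at crop (180,105)–(132,218). The line is at (278,148)–(240,242), and the board's edge runs from about (188,252) to (120,425).

```bash
python3 -c "
from h import *
c=lambda x,y,z:toB(170+(x+.5)/6-.5,120+(y+.5)/6-.5,z)
print('line',c(278,148,.028),c(240,240,.028),'end',c(180,105,.028),c(132,218,.028),'boardL',c(188,252,.02),c(120,425,.02),c(258,82,.032),c(238,115,.032))"
```

```text
line [0.051 0.102] [0.0152 0.1024] end [0.0525 0.1407] [0.0084 0.1415] boardL [0.0046 0.1197] [-0.0625  0.1192] [0.0701 0.1169] [0.0564 0.1191]
```

>>> carry_out --targets '[{"x":0,"y":-0.004,"z":0,"ax":0,"ay":0,"az":0,"hand":0},{"x":0,"y":-0.008,"z":0,"ax":0,"ay":0,"az":0,"hand":0},{"x":0,"y":-0.012,"z":0,"ax":0,"ay":0,"az":0,"hand":0},{"x":0,"y":-0.015,"z":0,"ax":0,"ay":0,"az":0,"hand":0},{"x":0,"y":-0.0175,"z":0,"ax":0,"ay":0,"az":0,"hand":0},{"x":0,"y":-0.0175,"z":0,"ax":0,"ay":0,"az":0,"hand":0}]'

```text
t: 7.45
tool_pos: [0.5511, -0.2673, 0.2107]
orientation: [-3.079, 0.624, -0.0]
force: [-0.6, -1.4, 2.5]
opening: 0.0006
gripper_force: 1.3
```

>>> carry_out --targets '[{"x":0,"y":0.03,"z":0,"ax":0,"ay":0,"az":0,"hand":0},{"x":0,"y":0.05,"z":-0.05,"ax":0,"ay":0,"az":0,"hand":0},{"x":-0.06,"y":0.05,"z":-0.07,"ax":0,"ay":0,"az":0,"hand":0},{"x":-0.11,"y":0.08,"z":-0.07,"ax":0,"ay":0,"az":0,"hand":0},{"x":-0.15,"y":0.12,"z":-0.07,"ax":0,"ay":0,"az":0,"hand":0},{"x":-0.15,"y":0.17,"z":-0.07,"ax":0,"ay":0,"az":0,"hand":0}]'

```text
t: 8.2
tool_pos: [0.3441, -0.3641, 0.2793]
orientation: [-3.076, 0.623, 0.004]
force: [0.6, -1.4, 0.3]
opening: 0.0006
gripper_force: 0.0
```

```bash
python3 -c "
from h import *
st()
im,d=read_camera('top');cv2.imwrite('pics/top3.png',cv2.resize(im[120:220,170:290],None,fx=6,fy=6,interpolation=cv2.INTER_CUBIC))"
```

```text
t 8.2 tcp board [-0.1251 -0.1999] tip z 0.0933 yaw err 0.0006 tilt [-0.002  0.003 -1.   ] F board [ 1.04 -1.04] 0.26 open 0.0006
```

View pics/top3.png

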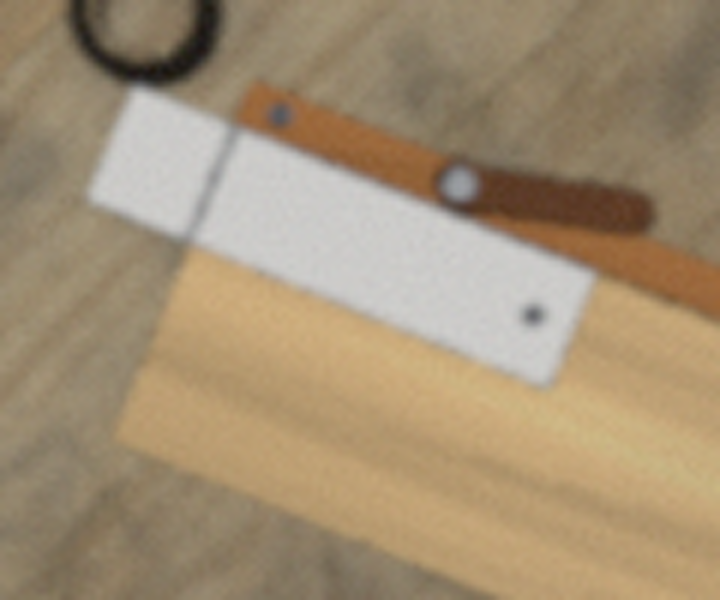

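The bar lies along the fence, with its line at crop (236,126)–(190,240), right at the board's edge (187,250)–(118,437). The button is still at the start, with its pivot at (460,185) and its end at (650,213).

```bash
python3 -c "
from h import *
c=lambda x,y,z:toB(170+(x+.5)/6-.5,120+(y+.5)/6-.5,z)
print('line',c(236,126,.028),c(190,240,.028),'bar corners',c(135,88,.028),c(90,198,.028),c(595,270,.028),c(548,387,.028),'boardL',c(187,250,.02),c(118,437,.02),c(255,82,.032),'fence inner',c(720,312,.032),c(600,268,.032),'pivot',c(460,185,.043),'tip',c(652,213,.043))"
```

```text
line [0.0528 0.1191] [0.0087 0.1191] bar corners [0.0523 0.1581] [0.0095 0.1583] [ 0.0518 -0.0199] [ 0.0068 -0.0197] boardL [0.0052 0.1203] [-0.0668  0.1183] [0.0697 0.1179] fence inner [ 0.0539 -0.0668] [ 0.0528 -0.0214] pivot [0.061  0.0348] tip [ 0.0766 -0.0316]
```

>>> carry_out --targets '[{"x":0.0,"y":-0.02,"z":0,"ax":0,"ay":0,"az":-0.18,"hand":0},{"x":0.03,"y":-0.04,"z":0,"ax":0,"ay":0,"az":-0.36,"hand":0},{"x":0.06,"y":-0.06,"z":0,"ax":0,"ay":0,"az":-0.54,"hand":0},{"x":0.09,"y":-0.08,"z":0,"ax":0,"ay":0,"az":-0.72,"hand":0},{"x":0.12,"y":-0.1,"z":0.01,"ax":0,"ay":0,"az":-0.9,"hand":0},{"x":0.15,"y":-0.12,"z":0.015,"ax":0,"ay":0,"az":-1.08,"hand":0},{"x":0.18,"y":-0.14,"z":0.02,"ax":0,"ay":0,"az":-1.26,"hand":0},{"x":0.21,"y":-0.16,"z":0.02,"ax":0,"ay":0,"az":-1.44,"hand":0}]'

```text
t: 9.25
tool_pos: [0.6033, -0.2991, 0.2592]
orientation: [-2.72, -1.568, 0.001]
force: [-0.1, -0.3, -0.2]
opening: 0.0005
gripper_force: 0.0
```

```bash
python3 -c "
from h import *
st();print(read_state()['q'].round(2))"
```

```text
t 9.25 tcp board [ 0.0884 -0.0391] tip z 0.0732 yaw err 1.446 tilt [-0.002  0.002 -1.   ] F board [-0.02 -0.34] -0.21 open 0.0005
[-0.54  0.43  1.4   0.    1.31 -0.01]
```

>>> carry_out --targets '[{"x":0.0236,"y":0.02,"z":0,"ax":0,"ay":0,"az":-0.13,"hand":0},{"x":0.0236,"y":0.02,"z":0,"ax":0,"ay":0,"az":-0.13,"hand":0},{"x":0.0236,"y":0.02,"z":0.025,"ax":0,"ay":0,"az":-0.13,"hand":0},{"x":0.0236,"y":0.02,"z":0.0365,"ax":0,"ay":0,"az":-0.13,"hand":0},{"x":0.0236,"y":0.02,"z":0.0365,"ax":0,"ay":0,"az":-0.13,"hand":0}]'

```text
t: 9.88
tool_pos: [0.6303, -0.2898, 0.2225]
orientation: [-2.618, -1.731, 0.002]
force: [0.0, 0.2, -0.5]
opening: 0.0005
gripper_force: 0.0
```

```bash
python3 -c "
from h import *
st()"
```

```text
t 9.88 tcp board [ 0.1097 -0.02  ] tip z 0.0365 yaw err 1.5685 tilt [-0.003  0.002 -1.   ] F board [-0.06  0.19] -0.52 open 0.0005
```

>>> carry_out --targets '[{"x":0,"y":-0.01,"z":0,"ax":0,"ay":0,"az":0,"hand":0},{"x":0,"y":-0.018,"z":0,"ax":0,"ay":0,"az":0,"hand":0},{"x":0,"y":-0.026,"z":0,"ax":0,"ay":0,"az":0,"hand":0},{"x":0,"y":-0.034,"z":0,"ax":0,"ay":0,"az":0,"hand":0},{"x":0,"y":-0.042,"z":0,"ax":0,"ay":0,"az":0,"hand":0},{"x":0.001,"y":-0.05,"z":0,"ax":0,"ay":0,"az":0,"hand":0},{"x":0.002,"y":-0.058,"z":0,"ax":0,"ay":0,"az":0,"hand":0},{"x":0.005,"y":-0.064,"z":0,"ax":0,"ay":0,"az":0,"hand":0}]'

```text
t: 10.88
tool_pos: [0.5741, -0.26, 0.2241]
orientation: [-2.619, -1.734, 0.0]
force: [1.8, 0.2, 1.2]
opening: 0.0005
gripper_force: 0.7
```

```bash
python3 -c "
from h import *
st()"
```

```text
t 10.88 tcp board [ 0.0462 -0.0144] tip z 0.0381 yaw err 1.5697 tilt [-0.  0. -1.] F board [1.58 0.93] 1.18 open 0.0005
```

>>> carry_out --targets '[{"x":0.005,"y":-0.007,"z":0.001,"ax":0,"ay":0,"az":0,"hand":0},{"x":0.011,"y":-0.013,"z":0.001,"ax":0,"ay":0,"az":0,"hand":0},{"x":0.017,"y":-0.018,"z":0.001,"ax":0,"ay":0,"az":0,"hand":0},{"x":0.023,"y":-0.023,"z":0.001,"ax":0,"ay":0,"az":0,"hand":0},{"x":0.027,"y":-0.025,"z":0.001,"ax":0,"ay":0,"az":0,"hand":0},{"x":0.03,"y":-0.026,"z":0.001,"ax":0,"ay":0,"az":0,"hand":0},{"x":0.03,"y":-0.026,"z":0.001,"ax":0,"ay":0,"az":0,"hand":0}]'

```text
t: 11.75
tool_pos: [0.5623, -0.2224, 0.2231]
orientation: [-2.619, -1.735, 0.0]
force: [-0.3, -0.4, -0.0]
opening: 0.0003
gripper_force: 0.0
```

```bash
python3 -c "
from h import *
st()
im,d=read_camera('top');cv2.imwrite('pics/top4.png',cv2.resize(im[120:220,170:290],None,fx=6,fy=6,interpolation=cv2.INTER_CUBIC))"
```

```text
t 11.75 tcp board [0.0208 0.0156] tip z 0.0371 yaw err 1.5701 tilt [-0.  0. -1.] F board [-0.09 -0.51] -0.03 open 0.0003
```

View pics/top4.png

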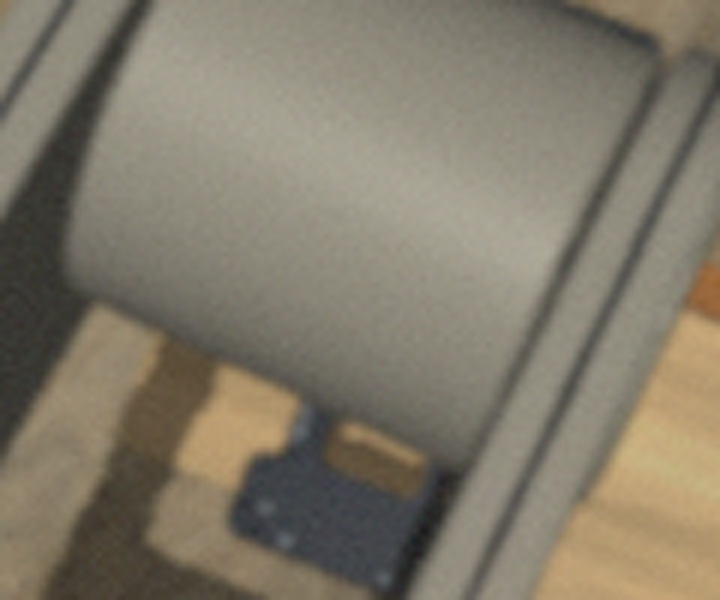

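The arm hides the button, so I'll back away to the right and look again.

>>> carry_out --targets '[{"x":-0.025,"y":0,"z":0,"ax":0,"ay":0,"az":0,"hand":0},{"x":-0.04,"y":0,"z":-0.04,"ax":0,"ay":0,"az":0,"hand":0},{"x":-0.06,"y":-0.04,"z":-0.06,"ax":0,"ay":0,"az":0,"hand":0},{"x":-0.1,"y":-0.08,"z":-0.06,"ax":0,"ay":0,"az":0,"hand":0},{"x":-0.15,"y":-0.1,"z":-0.06,"ax":0,"ay":0,"az":0,"hand":0},{"x":-0.2,"y":-0.13,"z":-0.06,"ax":0,"ay":0,"az":0,"hand":0},{"x":-0.22,"y":-0.14,"z":-0.06,"ax":0,"ay":0,"az":0,"hand":0},{"x":-0.22,"y":-0.14,"z":-0.06,"ax":0,"ay":0,"az":0,"hand":0}]'

```text
t: 12.8
tool_pos: [0.3463, -0.3716, 0.2834]
orientation: [2.622, 1.73, -0.0]
force: [0.2, 1.0, 0.1]
opening: 0.0004
gripper_force: 0.0
```

```bash
python3 -c "
from h import *
st()
im,d=read_camera('top');cv2.imwrite('pics/top5.png',cv2.resize(im[120:220,170:290],None,fx=6,fy=6,interpolation=cv2.INTER_CUBIC))"
```

```text
t 12.8 tcp board [-0.12  -0.206] tip z 0.0974 yaw err 1.5666 tilt [ 0. -0. -1.] F board [-0.22  1.03] 0.08 open 0.0004
```

View pics/top5.png

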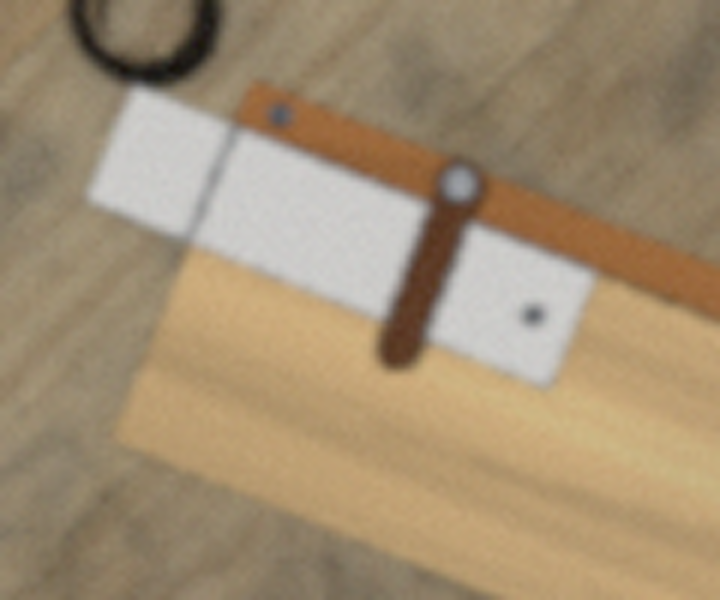

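The button stands squarely across the bar, with its pivot at crop (460,185) and its end at (400,352). The bar hasn't moved: its line is still at (236,126)–(190,240), on the board's edge.

```bash
python3 -c "
from h import *
c=lambda x,y,z:toB(170+(x+.5)/6-.5,120+(y+.5)/6-.5,z)
print(c(460,185,.043),c(400,352,.043));print(robot.close_job())"
```

```text
[0.061  0.0348] [-0.0014  0.0327]
the job is handed in; nothing more can be done
None
```

The job is handed in: in the last picture the bar lies along the fence with its scribed line within about 1 mm of the board's left edge, the turn-button stands across it at about 1.54 rad, and the hand is clear; no verdict was returned.

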